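Set the carton length gauge

ROBOT

A 6-joint arm with a two-finger parallel gripper is mounted at the origin on a cart in front of the work surface, level with it; the furniture and walls round the work are solid. World frame = base frame: x ahead of the robot, y to its left, z up, the work surface at z = 0. Lengths are in m, angles in rad, forces in N, time in s.
With the tool pointing down it reaches from about 0.3 to 0.875 m from the base axis. Payload 6.4 kg.
Tool frame: the origin (TCP) lies midway between the tips of the shut fingers; the grasp point (between the pads) lies ctrl.grip_point_offset behind it (ctrl.grip_point_offset is the distance from the TCP to the grasp point, in m); z points along the fingers, y is the direction in which the jaws open and shut (so a half turn about z gives the same grasp; the last joint's range is limited). The gripper opens to 85 mm and grips with 20 to 120 N. Pads are 22 mm wide; open, the fingers measure 114 mm over their backs; the gripper's body (76 mm by 85 mm) begins 54 mm behind the grasp point. The pads swing forward as they close: fully open they stand 13 mm farther back than shut.
Start: joints at [0.932, 0.181, 1.607, -0, 1.354, -0.206], TCP at [0.241, 0.522, 0.231] pointing down, gripper open.
Joint ranges: [-2.99, 2.99], [-0.89, 2.07], [0.3, 2.58], [-1.14, 4.28], [0, 2.63], [-3.12, 3.12]. Speed limits (rad/s): [2.57, 2.57, 3.01, 3.14, 3.14, 3.14].

INTERFACE

Orientations are given as a unit quaternion [w, x, y, z].
In Python, from bench import ctrl, viewer gives the robot as it stands.
- The arm moves only by the shell command python3 -m handwheel 'ROWS' [OPENING]. ROWS is JSON, a list of rows, each an object with "travel": the shift along the tool's x, y, z as a fraction of full scale, a list of three; "dr": the turn, a rotation vector about the tool's x, y, z as a fraction of full scale, a list of three. A call has 1 to 20 rows; each row shifts and turns the pose as measured when the row begins, along the tool's axes as they then stand; what a row does not reach is not made up. Full scale, the value 1, is 150 mm for a shift and 30 degrees for a turn. A row lasts 1/12 s, in which the tool goes at most 41.7 mm and 7.16 degrees, less where a joint would pass 70% of its speed; a pose out of reach is approached as far as the arm can. A call with a number of a shift or a turn outside -1 to 1 is refused whole. A call with a gripper value outside its range is refused whole. OPENING is the opening, from -1 (shut) to 1 (fully open), set as the call begins (- or left out, the last holds). The fingers move at their own pace and stop on an object; the grip force is fixed at half the most. Time passes only in rows, so rows that do not move let the fingers close. It gives the time, the measured TCP pose, the force and the opening at its end, in the units of the state.
- ctrl.get_obs(): the state, without advancing time (a new reading comes with each control period).
- viewer.camera(name): name is "side" or "top"; returns the picture (480x640x3 uint8, red, green, blue); there is no depth.
- viewer.get_calibration(name): a dict with "camera_matrix" (3x3 intrinsics, pixels), "R" (3x3) and "t" (3): a world point X has camera coordinates R X + t. Camera axes: x right, y down, z forward; pixel columns grow to the right and rows downward; lengths in m; the calibration is good to about 2 mm. A picture is of the moment at which its call begins. get_calibration takes no time and is no camera call.
- ctrl.hand_in(): hands the job in, once; it reports no verdict.
The state is a dict: "time_s": time; "q": joint angles; "dq": joint speeds; "joint_efforts": joint torques, N m; "eef_pos": TCP position; "eef_rot": TCP orientation; "wrist_force": force on the tool from outside, world axes, zero at the start; "torque": the same for the moment, N m; "opening": opening from 0.0 (shut) to 1.0 (fully open).
Only numpy, scipy, OpenCV 4.12 (cv2) and the standard library are available. Lean on these libraries where they do the work, as an engineer would, in place of code of your own. Each camera call takes 0.05 s, during which the arm holds its last target. There are 200 camera calls.

TASK

Lower the gauge plate over the two locating pins of the bed until it lies flush, its ridge at the T-bar end, and let go of it. Then draw the spring-loaded sliding leg out by its T-bar, cam lever still open, until the T-bar is in line with the ridge, pause there, and only then squeeze the lever flat against the leg's block while holding the leg at the mark. Finish while still holding, lever and block pinched in the hand and the leg at the mark, without having shifted the tape roll, ink pad or stamp.

Things in the scene. Friction and masses are not known exactly. Their poses are not given: they have to be found in the camera images.
- gauge_bed: Fixed grey bed, 220 (x) x 260 (y) x 12 mm. Origin: centre of its underside, on the table; z up, x roughly away from the robot, y roughly to its left (yaw within 0.2 rad). Two steel pins, 10 mm thick, tapered tips, rise 15 mm from its top at (x, y) = (-48, -80) and (-48, +20) mm. The sliding leg runs along its far side.
- seat (a point): Point on the bed's top (z = 12 mm) midway between the two pins; axes as the bed's. A seated plate has its origin here and its axes parallel to these.
- gauge_plate: Loose aluminium plate, 100 (x) x 170 (y) x 6 mm, 245 to 455 g, flat on the table right of the bed, turned up to 0.4 rad. Origin: centre of its underside, z up. Two through holes 13 mm wide at (x, y) = (0, -50) and (0, 50) mm; between them a black bar handle on top; near the -y end a thin dark ridge, the length mark.
- plate_handle (a point): Middle of the top edge of the plate's bar handle, 34 mm above the plate's underside. The handle is 14 mm thick in the plate's x, 50 mm long in y, 28 mm high: pinch it across x.
- length_ridge (a point): Middle of the ridge (3 mm wide, 2 mm high, all across the plate along its x) at the plate's y = -68 mm, 6 mm above its underside; axes as the plate's.
- tbar (a point): Middle of the top edge of the T-bar on the leg's end, 84 mm above the table; axes as the bed's. It is a pale aluminium upright cross plate, 8 mm thick in y, 38 mm high, reaching 51 mm to -x and 45 mm to +x of this point. Its inner face is 4 mm to +y. Hook that face with a finger either side of block and lever, and draw to -y.
- sliding_leg (a joint): How far the leg is drawn out along the bed's -y, m: 0 in (start), stop at 0.095. A spring pulls it in with 4 to 5 N, friction 0.8 N: it runs back when let go, even with the lever closed, so it must be held. The ridge of the seated plate is at about 0.045 to 0.075. With the leg in, its sleeve (32 mm wide, 83 mm high) begins 55 mm from the T-bar's inner face.
- leg_block (a point): Centre of the steel block of the leg, 14 (x) x 34 (y) x 36 (z) mm, behind the lever, moves with the leg. It lies on the leg line (bed x = 68 mm), 18 mm to +y of the T-bar's inner face, 67 mm above the table; axes as the bed's. Closed lever and block together are 22.5 mm thick in x, their middle 4 mm to -x of this point: squeeze them across x.
- cam_lever (a joint): Angle of the cam lever, rad: 0 closed (upright, flat against the block's robot-side face), 0.5 fully open (top leaning to -x, to the robot). It stays where it is left, starts at 0.4 to 0.5 and needs about 2 N at its top.
- lever_hinge (a point): Hinge of the cam lever, a dark paddle 8 mm thick, 26 mm wide in y, 36 mm long upwards from the hinge, which runs along y. This point is 11.5 mm to -x of the leg line, 18 mm to +y of the T-bar's inner face, 50 mm above the table. Fully open, the outer corner of its top is 33 mm to -x of the leg line.
- lever_top (a point): Middle of the top end of the lever, 36 mm from its hinge.
- tape_roll_brown: Bystander, the one of its kind nearest the bed: brown tape roll lying flat, 105 x 104 x 48 mm; origin centre of its underside.
- ink_pad: Bystander, the one of its kind nearest the bed: dark blue flat ink pad box, 64 x 97 x 19 mm; origin centre of its underside.
- rubber_stamp: Bystander, the one of its kind nearest the bed: wooden hand stamp standing upright, 29 x 60 x 66 mm; origin centre of its underside.
Things that resemble listed ones, but are neither listed nor needed, are in the scene too. Several things have the shape of the gauge_plate; the one meant has the colours described above.

How it is judged:
On the way, in this order (a step that is already met when the one before it is completed fails the run):
1. the plate lies flush on the bed over both pins, ridge at the T-bar end, and the hand has let go of it (horizontal distance between gauge_plate and seat below 0.005 m and z of gauge_plate in the frame of seat below 0.002 m and angle between gauge_plate's own z axis and vertical below 0.03 rad and y of length_ridge in the frame of seat below -0.05 m and contact force between the fingers and gauge_plate below 0.2 N), for 0.2 s.
2. the leg is held with its T-bar in line with the ridge (5 mm) while the lever is still open (horizontal distance between gauge_plate and seat below 0.005 m and z of gauge_plate in the frame of seat below 0.002 m and angle between gauge_plate's own z axis and vertical below 0.03 rad and y of length_ridge in the frame of seat below -0.05 m and y of tbar in the frame of length_ridge between -0.005 and 0.005 m and value of joint cam_lever above 0.3 rad), for 0.2 s.
At the end, for the whole second after the job is handed in: Plate flush on the bed (5 mm of its seat, gap under 2 mm, level), ridge at the T-bar end, fingers off it; T-bar at rest within 5 mm of the ridge along the leg; lever closed (under 0.06 rad); fingers still press lever and leg block, over 3 N each (all of step 1 and y of tbar in the frame of length_ridge between -0.005 and 0.005 m and value of joint cam_lever below 0.06 rad and contact force between the fingers and cam_lever above 3 N and contact force between the fingers and sliding_leg_c2 above 3 N and velocity of joint sliding_leg between -0.01 and 0.01 m/s); the arm keeps its last pose, push and grip.
It fails at once if the lever is closed while the leg is away from the mark (over 10 mm) (value of joint cam_lever below 0.15 rad and not (y of tbar in the frame of length_ridge between -0.01 and 0.01 m)).
It fails at once if the tape roll brown is shifted by more than 30 mm (distance of tape_roll_brown from where it was at the start of the episode above 0.03 m).
It fails at once if the ink pad is shifted by more than 30 mm (distance of ink_pad from where it was at the start of the episode above 0.03 m).
It fails at once if the rubber stamp is shifted by more than 30 mm (distance of rubber_stamp from where it was at the start of the episode above 0.03 m).
It also fails if it takes over 48 s, if anything falls off the work surface, if the arm or the gripper's body presses on something with over 40 N, if the wrist force passes 120 N, or if a joint passes its speed limit or range.

## Working session

There is one attempt and no reset: what is moved stays moved. The work goes in short steps, Python scripts to look and compute and a shell command to move; the robot and the scene stay as the last step left them, time stands still between calls to the robot, and variables do not carry over. Pictures are saved under pics/ and viewed, about 8 in all and at most 12, crops included, and the job is handed in when it is done.

```bash
mkdir -p pics; ls
python3 - <<'E'
from bench import ctrl, viewer
import cv2
for n in("top","side"):
    cv2.imwrite(f"pics/{n}0.png",viewer.camera(n)[:,:,::-1]); print(n,viewer.get_calibration(n))
print(ctrl.get_obs(), ctrl.grip_point_offset)
E
```

```text
pics
top {'camera_matrix': array([[522.44471469,   0.        , 311.86054403],
       [  0.        , 522.44471469, 236.93674216],
       [  0.        ,   0.        ,   1.        ]]), 'R': array([[ 0.02075737, -0.99964996,  0.01640381],
       [-0.9942814 , -0.02235946, -0.10442488],
       [ 0.10475511, -0.01414241, -0.99439749]]), 't': array([-0.09047898,  0.57573199,  1.95615214])}
side {'camera_matrix': array([[448.07931202,   0.        , 316.43749913],
       [  0.        , 448.07931202, 242.13041462],
       [  0.        ,   0.        ,   1.        ]]), 'R': array([[ 0.99679126, -0.07762173, -0.01954617],
       [-0.06186098, -0.59206154, -0.803515  ],
       [ 0.05079769,  0.80214587, -0.59496352]]), 't': array([-0.5822075 ,  0.0416881 ,  1.28679102])}
{'time_s': 0.1, 'q': array([ 9.31670924e-01,  1.81477296e-01,  1.60788889e+00, -5.19580115e-06,
        1.35383057e+00, -2.06307195e-01]), 'dq': array([-0.00057887, -0.00062831, -0.00124828, -0.00045651,  0.00072939,
       -0.00168283]), 'joint_efforts': array([ 4.54682558e-04, -4.45873618e+01, -3.52236986e+01, -2.06208529e-04,
        4.00419187e-03, -2.07465047e-05]), 'eef_pos': array([0.24085897, 0.52157478, 0.23047757]), 'eef_rot': array([-3.26717974e-04,  2.14723260e-01,  9.76674602e-01, -7.32490126e-04]), 'wrist_force': array([ 0.65018475, -0.13028332,  0.4272148 ]), 'torque': array([-0.00520677, -0.04418867,  0.0047117 ]), 'opening': 1.0010430845185219} 0.0187
```

View pics/top0.png

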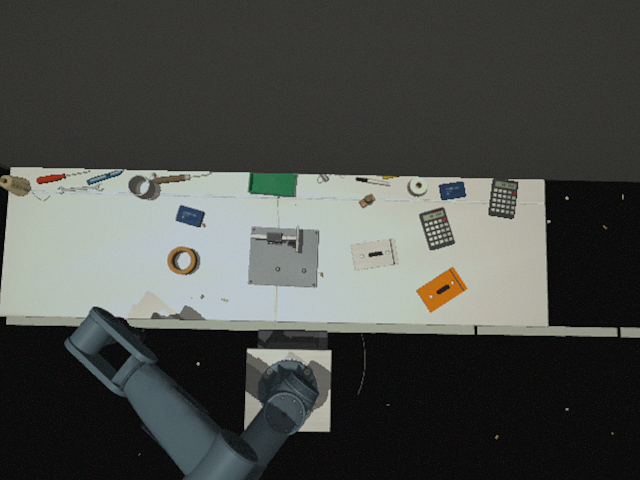

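View pics/side0.png

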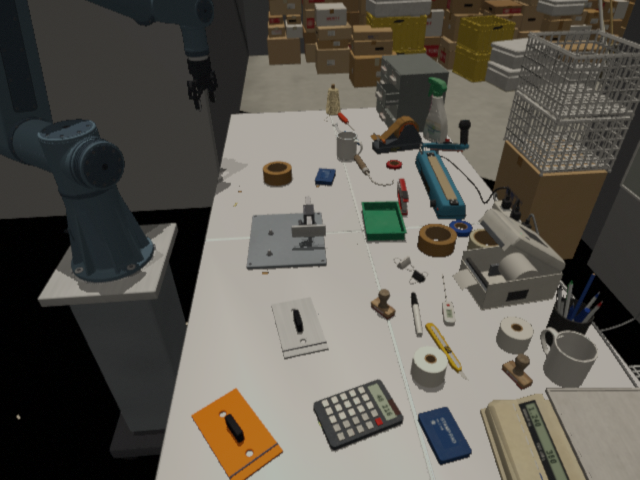

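Candidates for the gauge plate are the pale aluminium plate (top 375,254; side 299,327) and the orange plate (top 441,290; side 236,433). By the description I choose the pale one, and check it in a crop.

```bash
cat > h.py <<'E'
import numpy as np, cv2
from bench import ctrl, viewer
def ray(n,u,v):
    c=viewer.get_calibration(n);R=np.array(c["R"]);t=np.array(c["t"])
    return -R.T@t, R.T@np.linalg.inv(c["camera_matrix"])@[u,v,1.]
def onz(n,u,v,z):
    o,d=ray(n,u,v); return o+d*(z-o[2])/d[2]
def proj(n,X):
    c=viewer.get_calibration(n);p=np.array(c["camera_matrix"])@(np.array(c["R"])@np.array(X,float)+c["t"]);return p[:2]/p[2]
def crop(im,x0,y0,w,h,s):
    return cv2.resize(im[y0:y0+h,x0:x0+w,::-1],None,fx=s,fy=s,interpolation=cv2.INTER_NEAREST)
E
python3 - <<'E'
from h import *
t=cv2.imread("pics/top0.png")[:,:,::-1];s=cv2.imread("pics/side0.png")[:,:,::-1]
a=crop(t,240,215,165,80,4.8); b=crop(s,240,185,130,57*2-20,3)
a=crop(t,240,218,160,75,5); b=crop(s,240,190,100,75,4); c=crop(s,262,290,100,75,4)
cv2.imwrite("pics/crop0.png",np.vstack([a[:300+75],np.hstack([b,c])])[:,:800])
E
python3 -c "
import cv2;i=cv2.imread('pics/crop0.png');print(i.shape);cv2.imwrite('pics/crop0.png',cv2.resize(i,(712,600)) if i.shape[0]>600 else i)"
```

```text
(675, 800, 3)
```

View pics/crop0.png

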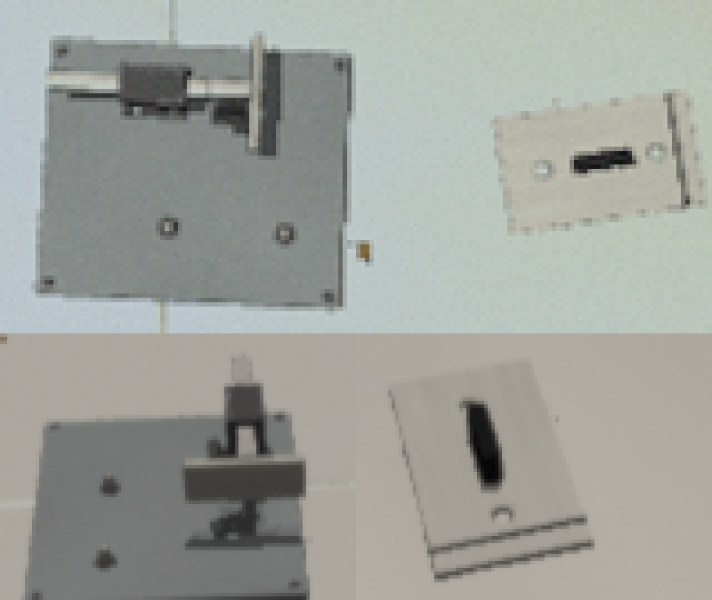

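The crop confirms the pale plate, with a black handle, two holes and a dark ridge at its right (-y) end. The bed pins are at about top px (277.7,269.3) and (304,270.4). Next I measure.

Run:
```python
from h import *
np.set_printoptions(precision=4,suppress=True)
t=cv2.imread("pics/top0.png").astype(int);s=cv2.imread("pics/side0.png").astype(int)
print("cams",ray("top",0,0)[0],ray("side",0,0)[0])
def rect(n,m,z,off,erode=0):
    k=cv2.findContours(m.astype(np.uint8),cv2.RETR_EXTERNAL,cv2.CHAIN_APPROX_NONE)[0];k=max(k,key=cv2.contourArea)
    P=np.array([onz(n,p[0][0]+off[0],p[0][1]+off[1],z)[:2] for p in k])
    r=cv2.minAreaRect((P*1000).astype(np.float32)); print(n,"rect",r)
    return r
for n,im,(x0,y0,x1,y1),(px0,py0,px1,py1) in(("top",t,(240,220,326,292),(345,230,405,278)),("side",s,(240,200,332,272),(266,292,335,362))):
    g=im.sum(2)/3
    m=np.zeros(g.shape,bool);m[y0:y1,x0:x1]=(g[y0:y1,x0:x1]<165); m=cv2.morphologyEx(m.astype(np.uint8),cv2.MORPH_OPEN,np.ones((5,5)))
    rect(n,m,.012,(0,0))
    print("samples",im[y0+40,x0+20],im[py0+2,px0+30],im[(py0+py1)//2-8,(px0+px1)//2-10])
    rg=im[:,:,2]-im[:,:,0]
    m=np.zeros(g.shape,np.uint8);q=cv2.GaussianBlur(rg.astype(np.float32),(3,3),0)[py0:py1,px0:px1]
    print("rg pct",np.percentile(q,[5,25,50,75,95]))
    # dark: handle and ridge
    d=(g<110);d2=np.zeros(g.shape,np.uint8);d2[py0:py1,px0:px1]=d[py0:py1,px0:px1]
    N,L,S,C=cv2.connectedComponentsWithStats(d2)
    for i in range(1,N):
        if S[i,4]>5: print(n,"dark",S[i],C[i],onz(n,*C[i],.008),onz(n,*C[i],.034))
```

```text
cams [ 0.3694 -0.0499  2.0068] [ 0.5176 -1.0527  0.7877]
top rect ((502.69964599609375, 29.500457763671875), (262.0408020019531, 221.60696411132812), 88.3490982055664)
samples [135 138 132] [183 194 186] [168 180 182]
rg pct [-3.4375 -0.375   3.6875 12.9375 14.25  ]
top dark [369 251  14   6  49] [375.0612 253.6735] [ 0.5208 -0.3225  0.008 ] [ 0.5188 -0.3189  0.034 ]
side rect ((501.7526550292969, 54.772796630859375), (359.3103942871094, 234.8155517578125), 88.50466918945312)
samples [118 119 116] [162 170 175] [150 158 162]
rg pct [ 9.1875 12.     12.4375 12.875  13.125 ]
side dark [292 309  12  25 185] [297.4973 321.0486] [ 0.5152 -0.3096  0.008 ] [ 0.5153 -0.3343  0.034 ]
side dark [282 342  44  10  52] [303.2692 346.3654] [ 0.5247 -0.3874  0.008 ] [ 0.5244 -0.4096  0.034 ]
side dark [284 349  44  10  60] [305.4833 353.3   ] [ 0.5284 -0.4072  0.008 ] [ 0.5281 -0.4288  0.034 ]
```

Run:
```python
from h import *
np.set_printoptions(precision=4,suppress=True)
t=cv2.imread("pics/top0.png").astype(int);s=cv2.imread("pics/side0.png").astype(int)
rg=cv2.GaussianBlur((t[:,:,2]-t[:,:,0]).astype(np.float32),(3,3),0)
m=np.zeros(rg.shape,np.uint8);m[230:278,345:405]=rg[230:278,345:405]>6
m=cv2.morphologyEx(cv2.morphologyEx(m,cv2.MORPH_CLOSE,np.ones((7,7))),cv2.MORPH_OPEN,np.ones((5,5)))
k=max(cv2.findContours(m,0,cv2.CHAIN_APPROX_NONE)[0],key=cv2.contourArea)
P=np.float32([onz("top",*p[0],.006)[:2]*1000 for p in k]);print("plate",cv2.minAreaRect(P))
# holes: top 
def blob(im,n,u,v,r,z,ref):
    w=im[v-r:v+r+1,u-r:u+r+1].sum(2)/3; d=np.abs(w-np.median(w)); d[d<12]=0
    Y,X=np.mgrid[v-r:v+r+1,u-r:u+r+1]; c=((d*X).sum()/d.sum(),(d*Y).sum()/d.sum()); p=onz(n,*c,z);print(n,c,p);return p
a=blob(t,"top",278,269,3,.02,0);b=blob(t,"top",304,270,3,.02,0);d=a-b;print("pins d",np.linalg.norm(d),"yaw",np.arctan2(-d[0],d[1]),"mid",(a+b)/2)
for u,v in((240+543/4.45,218+169/4.44),(240+656/4.45,218+153/4.44)):
    print("hole",onz("top",u,v,.006))
# side pin tips pixel guess: crop side (109,478),(105,552): scale 3.56
for u,v in((240+110/3.56,190+(478-333)/3.556),(240+105/3.56,190+(550-333)/3.556)): print("pin side",u,v,onz("side",u,v,.027))
u,v=262+(502-356)/3.56,290+(513-333)/3.556;print("hole side",u,v,onz("side",u,v,.006))
# predictions from bed rect
c=np.array([.5027,.0295]);y=-np.radians(1.65)
R=np.array([[np.cos(y),-np.sin(y)],[np.sin(y),np.cos(y)]])
for q in((-.048,-.08),(-.048,.02)): print("pin from bed",c+R@q)
# side ridge line endpoints and plate corners from crop
for nm,(U,V),z in(("ridgeL",(428,551),.008),("ridgeR",(587,519),.008),("cornR",(593,544),.006),("cornL",(437,577),.006),("topL",(391,388),.006),("topR",(528,362),.006)):
    print(nm,onz("side",262+(U-356)/3.56,290+(V-333)/3.556,z))
# tbar
for U,V in((258,36),(254,152)): print("tbar top",onz("top",240+U/4.45,218+V/4.44,.084))
for U,V in((185,460),(305,460)): print("tbar side",onz("side",240+U/3.56,190+(V-333)/3.556,.084))
```

```text
plate ((522.4666137695312, -335.60394287109375), (104.28126525878906, 203.5775909423828), 9.72348403930664)
top (np.float64(277.7858481724461), np.float64(268.6551077788191)) [0.4548 0.0487 0.02  ]
top (np.float64(303.58399576046634), np.float64(270.181240063593)) [ 0.4511 -0.0494  0.02  ]
pins d 0.09809470653245148 yaw -0.03758647039297006 mid [ 0.4529 -0.0004  0.02  ]
hole [ 0.5106 -0.2726  0.006 ]
hole [ 0.5267 -0.3703  0.006 ]
pin side 270.8988764044944 230.77615298087738 [0.4525 0.0433 0.027 ]
pin side 269.4943820224719 251.0236220472441 [ 0.449 -0.055  0.027]
hole side 303.0112359550562 340.61867266591673 [ 0.525 -0.369  0.006]
pin from bed [ 0.4524 -0.0491]
pin from bed [0.4553 0.0509]
ridgeL [ 0.4777 -0.3969  0.008 ]
ridgeR [ 0.5781 -0.3807  0.008 ]
cornR [ 0.5801 -0.3994  0.006 ]
cornL [ 0.4827 -0.4159  0.006 ]
topL [ 0.4543 -0.2493  0.006 ]
topR [ 0.5507 -0.2327  0.006 ]
tbar top [ 0.6112 -0.025   0.084 ]
tbar top [ 0.514  -0.0239  0.084 ]
tbar side [ 0.5158 -0.0203  0.084 ]
tbar side [ 0.6091 -0.0303  0.084 ]
```

```bash
cat >> h.py <<'E'
from scipy.spatial.transform import Rotation as Ro
def plan(x,y,z,yaw):
    """tool-frame shift and turn (fractions) to TCP x,y,z, tool down with tool y at angle yaw"""
    o=ctrl.get_obs();q=o["eef_rot"];R=Ro.from_quat([q[1],q[2],q[3],q[0]])
    d=R.inv().apply(np.array([x,y,z])-o["eef_pos"])/.15
    s,c=np.sin(yaw),np.cos(yaw)
    G=Ro.from_matrix(np.array([[s,c,0],[-c,s,0],[0,0,-1.]]))
    G2=Ro.from_matrix(np.array([[-s,-c,0],[c,-s,0],[0,0,-1.]]))
    for T in(G,G2): print("dr",((R.inv()*T).as_rotvec()/np.radians(30)).round(3))
    print("travel",d.round(3),"rows>=",np.linalg.norm(d)/.278,"pos",o["eef_pos"].round(4),"t",round(o["time_s"],2),"F",o["wrist_force"].round(1),"op",round(o["opening"],3))
E
python3 -c "
from h import *
plan(.518,-.3225,.2,.165)"
```

```text
Traceback (most recent call last):
  File "h.py", line 18, in plan
    G=Ro.from_matrix(np.array([[s,c,0],[-c,s,0],[0,0,-1.]]))
  File "scipy/spatial/transform/_rotation.pyx", line 1143, in scipy.spatial.transform._rotation.Rotation.from_matrix
ValueError: Non-positive determinant (left-handed or null coordinate frame) in rotation matrix 0: [[ 0.16425233  0.98641836  0.        ]
 [-0.98641836  0.16425233  0.        ]
 [ 0.          0.         -1.        ]].
```

```bash
sed -i 's/\[\[s,c,0\],\[-c,s,0\]/[[-s,c,0],[c,s,0]/; s/\[\[-s,-c,0\],\[c,-s,0\]/[[s,-c,0],[-c,-s,0]/' h.py
python3 -c "
from h import *
plan(.518,-.3225,.2,.165)"
```

```text
dr [-3.000e-03  1.000e-03  1.858e+00]
dr [-1.000e-03 -4.000e-03 -4.142e+00]
travel [-4.038 -4.333  0.209] rows>= 21.317289312923698 pos [0.2409 0.5216 0.2305] t 0.1 F [ 0.7 -0.1  0.4] op 1.001
```

```bash
r='{"travel":[-0.18,-0.195,0.005],"dr":[0,0,0]}'; true; python3 -m handwheel '[{"travel":[-0.18,-0.195,0],"dr":[0,0,0]},{"travel":[-0.18,-0.195,0],"dr":[0,0,0]},{"travel":[-0.18,-0.195,0],"dr":[0,0,0]},{"travel":[-0.18,-0.195,0],"dr":[0,0,0]},{"travel":[-0.18,-0.195,0],"dr":[0,0,0]},{"travel":[-0.18,-0.195,0],"dr":[0,0,0]},{"travel":[-0.18,-0.195,0],"dr":[0,0,0]},{"travel":[-0.18,-0.195,0],"dr":[0,0,0]},{"travel":[-0.18,-0.195,0],"dr":[0,0,0]},{"travel":[-0.18,-0.195,0],"dr":[0,0,0]},{"travel":[-0.18,-0.195,0],"dr":[0,0,0]},{"travel":[-0.18,-0.195,0],"dr":[0,0,0]},{"travel":[-0.18,-0.195,0],"dr":[0,0,0]},{"travel":[-0.18,-0.195,0],"dr":[0,0,0]},{"travel":[-0.18,-0.195,0],"dr":[0,0,0]},{"travel":[-0.18,-0.195,0],"dr":[0,0,0]}]'; python3 -c "
from h import *
plan(.518,-.3225,.2,.165)"
```

```text
time_s: 1.43
eef_pos: [0.4388, -0.1046, 0.2256]
eef_rot: [-0.002, 0.208, 0.978, -0.002]
wrist_force: [1.3, 0.3, -0.4]
opening: 1.003
dr [-0.009 -0.     1.885]
dr [ 0.    -0.011 -4.115]
travel [-1.073 -1.112  0.173] rows>= 5.592856361442521 pos [ 0.4388 -0.1046  0.2256] t 1.43 F [ 1.3  0.3 -0.4] op 1.003
```

```bash
python3 -m handwheel '[{"travel":[-0.18,-0.19,0.02],"dr":[0,0,0]},{"travel":[-0.18,-0.19,0.02],"dr":[0,0,0]},{"travel":[-0.18,-0.19,0.02],"dr":[0,0,0]},{"travel":[-0.18,-0.19,0.02],"dr":[0,0,0]},{"travel":[-0.18,-0.19,0.02],"dr":[0,0,0]},{"travel":[0,0,0],"dr":[0,0,0.23]},{"travel":[0,0,0],"dr":[0,0,0.23]},{"travel":[0,0,0],"dr":[0,0,0.23]},{"travel":[0,0,0],"dr":[0,0,0.23]},{"travel":[0,0,0],"dr":[0,0,0.23]},{"travel":[0,0,0],"dr":[0,0,0.23]},{"travel":[0,0,0],"dr":[0,0,0.23]},{"travel":[0,0,0],"dr":[0,0,0.23]},{"travel":[0,0,0],"dr":[0,0,0]}]' 0.2; python3 -c "
from h import *
plan(.518,-.3225,.08,.165)"
```

```text
time_s: 2.6
eef_pos: [0.5014, -0.3097, 0.1991]
eef_rot: [-0.008, 0.654, 0.756, -0.003]
wrist_force: [1.2, -0.1, -0.3]
opening: 0.599
dr [-0.026 -0.016 -0.039]
dr [-0.024  0.04   5.96 ]
travel [-0.106  0.108  0.792] rows>= 2.8992931300043083 pos [ 0.5014 -0.3097  0.1991] t 2.6 F [ 1.2 -0.1 -0.3] op 0.599
```

```bash
python3 -m handwheel '[{"travel":[-0.05,0.05,0.2],"dr":[-0.013,-0.008,-0.02]},{"travel":[-0.05,0.05,0.2],"dr":[-0.013,-0.008,-0.02]},{"travel":[0,0,0.2],"dr":[0,0,0]},{"travel":[0,0,0.2],"dr":[0,0,0]},{"travel":[0,0,0],"dr":[0,0,0]}]'; python3 -c "
from h import *
plan(.518,-.3225,.011,.165)
s=viewer.camera('side');t=viewer.camera('top')
a=crop(s,240,255,130,115,5);b=crop(t,340,225,70,60,2)
cv2.imwrite('pics/g1.png',a)"
```

```text
time_s: 3.02
eef_pos: [0.5203, -0.324, 0.0771]
eef_rot: [0.004, 0.639, 0.77, -0.0]
wrist_force: [-2.0, 0.7, -0.7]
opening: 0.6
dr [0.009 0.011 0.039]
dr [-0.017  0.013 -5.96 ]
travel [ 0.015 -0.016  0.441] rows>= 1.5869349839388915 pos [ 0.5203 -0.324   0.0771] t 3.02 F [-2.   0.7 -0.7] op 0.6
```

View pics/g1.png

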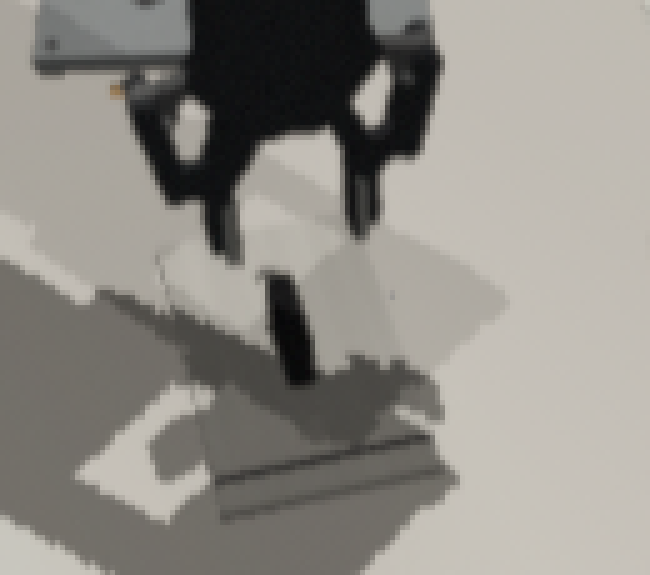

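Picture 4: the fingers (tips at crop px 228,260 and 360,237) straddle the black handle (290,325). Descending and gripping.

```bash
python3 -m handwheel '[{"travel":[0.01,-0.01,0.15],"dr":[0.009,0.01,0.035]},{"travel":[0,0,0.12],"dr":[0,0,0]},{"travel":[0,0,0.1],"dr":[0,0,0]},{"travel":[0,0,0.06],"dr":[0,0,0]},{"travel":[0,0,0],"dr":[0,0,0]},{"travel":[0,0,0],"dr":[0,0,0]}]'; python3 -c "
from h import *
plan(.518,-.3225,.011,.165)"
```

```text
time_s: 3.62
eef_pos: [0.5294, -0.3321, 0.0298]
eef_rot: [0.014, 0.643, 0.765, -0.001]
wrist_force: [0.3, -0.0, 1.0]
opening: 0.601
dr [0.032 0.043 0.015]
dr [-0.067  0.05  -5.985]
travel [ 0.079 -0.066  0.122] rows>= 0.5757516134074837 pos [ 0.5294 -0.3321  0.0298] t 3.62 F [ 0.3 -0.   1. ] op 0.601
```

```bash
python3 -m handwheel '[{"travel":[0.08,-0.066,0],"dr":[0.032,0.043,0.015]},{"travel":[0,0,0],"dr":[0,0,0]},{"travel":[0,0,0],"dr":[0,0,0]}]'; python3 -c "
from h import *
plan(.518,-.3225,.011,.165)"
```

```text
time_s: 3.87
eef_pos: [0.5179, -0.3222, 0.0326]
eef_rot: [0.001, 0.646, 0.763, -0.0]
wrist_force: [-0.1, -0.1, -0.7]
opening: 0.602
dr [ 0.001  0.002 -0.   ]
dr [ 3.e-03 -2.e-03  6.e+00]
travel [-0.002  0.     0.144] rows>= 0.5169632593016406 pos [ 0.5179 -0.3222  0.0326] t 3.87 F [-0.1 -0.1 -0.7] op 0.602
```

```bash
python3 -m handwheel '[{"travel":[0,0,0.07],"dr":[0,0,0]},{"travel":[0,0,0],"dr":[0,0,0]},{"travel":[0,0,0.07],"dr":[0,0,0]},{"travel":[0,0,0],"dr":[0,0,0]},{"travel":[0,0,0],"dr":[0,0,0]}]'; python3 -c "
from h import *
plan(.518,-.3225,.011,.165)"
```

```text
time_s: 4.28
eef_pos: [0.5187, -0.3229, 0.0111]
eef_rot: [0.002, 0.646, 0.763, -0.0]
wrist_force: [-1.1, 0.4, 0.9]
opening: 0.598
dr [0.005 0.006 0.   ]
dr [-0.01   0.007 -6.   ]
travel [ 0.003 -0.004  0.001] rows>= 0.019164918268630423 pos [ 0.5187 -0.3229  0.0111] t 4.28 F [-1.1  0.4  0.9] op 0.598
```

```bash
python3 -m handwheel '[{"travel":[0,0,0],"dr":[0,0,0]},{"travel":[0,0,0],"dr":[0,0,0]},{"travel":[0,0,0],"dr":[0,0,0]},{"travel":[0,0,0],"dr":[0,0,0]},{"travel":[0,0,0],"dr":[0,0,0]},{"travel":[0,0,0],"dr":[0,0,0]}]' -1;python3 -m handwheel '[{"travel":[0,0,-0.1],"dr":[0,0,0]},{"travel":[0,0,-0.2],"dr":[0,0,0]},{"travel":[0,0,-0.2],"dr":[0,0,0]},{"travel":[0,0,-0.2],"dr":[0,0,0]},{"travel":[0,0,-0.1],"dr":[0,0,0]},{"travel":[0,0,0],"dr":[0,0,0]}]'; python3 -c "
from h import *
plan(.4535,0,.15,-.033)"
```

```text
time_s: 4.78
eef_pos: [0.5183, -0.3226, 0.0103]
eef_rot: [0.001, 0.646, 0.763, -0.0]
wrist_force: [0.8, -0.2, -0.9]
opening: 0.152
time_s: 5.28
eef_pos: [0.5146, -0.3193, 0.1297]
eef_rot: [-0.005, 0.646, 0.763, 0.0]
wrist_force: [0.3, 0.1, -1.6]
opening: 0.152
dr [-0.013 -0.014  0.378]
dr [ 0.02  -0.019 -5.622]
travel [ 2.168 -0.053 -0.118] rows>= 7.811104052104019 pos [ 0.5146 -0.3193  0.1297] t 5.28 F [ 0.3  0.1 -1.6] op 0.152
```

```bash
python3 -m handwheel '[{"travel":[0,0,-0.1],"dr":[-0.006,-0.006,0.13]},{"travel":[0,0,0],"dr":[0,0,0.13]},{"travel":[0,0,0],"dr":[0,0,0.12]},{"travel":[0,0,0],"dr":[0,0,0]}]'; python3 -c "
from h import *
plan(.4535,0,.15,-.033)"
```

```text
time_s: 5.62
eef_pos: [0.5139, -0.3185, 0.1425]
eef_rot: [-0.003, 0.722, 0.692, 0.0]
wrist_force: [-0.4, 0.0, -2.7]
opening: 0.15
dr [-0.009 -0.009 -0.018]
dr [-0.014  0.014  5.982]
travel [ 2.104 -0.493 -0.037] rows>= 7.775725638376844 pos [ 0.5139 -0.3185  0.1425] t 5.62 F [-0.4  0.  -2.7] op 0.15
```

```bash
python3 -m handwheel '[{"travel":[0.1,-0.023,0],"dr":[-0.009,-0.009,-0.018]},{"travel":[0.2,-0.047,0],"dr":[0,0,0]},{"travel":[0.21,-0.05,0],"dr":[0,0,0]},{"travel":[0.21,-0.05,0],"dr":[0,0,0]},{"travel":[0.21,-0.05,0],"dr":[0,0,0]},{"travel":[0.21,-0.05,0],"dr":[0,0,0]},{"travel":[0.21,-0.05,0],"dr":[0,0,0]},{"travel":[0.21,-0.05,0],"dr":[0,0,0]},{"travel":[0.21,-0.05,0],"dr":[0,0,0]},{"travel":[0.1,-0.03,0],"dr":[0,0,0]},{"travel":[0.05,-0.01,0],"dr":[0,0,0]},{"travel":[0,0,0],"dr":[0,0,0]},{"travel":[0,0,0],"dr":[0,0,0]}]'; python3 -c "
from h import *
plan(.4535,0,.15,-.033)"
```

```text
time_s: 6.7
eef_pos: [0.4391, -0.0146, 0.1267]
eef_rot: [-0.01, 0.711, 0.703, -0.004]
wrist_force: [0.6, 0.6, -2.1]
opening: 0.149
dr [-0.038 -0.017  0.042]
dr [ 0.027 -0.059 -5.957]
travel [ 0.099  0.092 -0.156] rows>= 0.7447720297484542 pos [ 0.4391 -0.0146  0.1267] t 6.7 F [ 0.6  0.6 -2.1] op 0.149
```

```bash
python3 -m handwheel '[{"travel":[0.05,0.046,0],"dr":[-0.019,-0.009,0.021]},{"travel":[0.05,0.046,0],"dr":[-0.019,-0.009,0.021]},{"travel":[0,0,0],"dr":[0,0,0]},{"travel":[0,0,0],"dr":[0,0,0]}]'; python3 -c "
from h import *
plan(.4535,0,.09,-.033)
s=viewer.camera('side');t=viewer.camera('top')
cv2.imwrite('pics/s2r.png',s[:,:,::-1]);cv2.imwrite('pics/t2r.png',t[:,:,::-1])
a=crop(s,225,155,130,115,5);b=crop(t,250,225,100,80,6)
cv2.imwrite('pics/s2.png',a);cv2.imwrite('pics/t2.png',b)"
```

```text
time_s: 7.03
eef_pos: [0.4548, -0.0039, 0.1255]
eef_rot: [0.001, 0.719, 0.695, -0.001]
wrist_force: [-1.1, 0.1, -1.5]
opening: 0.152
dr [-0.     0.004 -0.004]
dr [0.007 0.    5.996]
travel [ 0.026 -0.009  0.237] rows>= 0.8579069547861393 pos [ 0.4548 -0.0039  0.1255] t 7.03 F [-1.1  0.1 -1.5] op 0.152
```

View pics/s2.png

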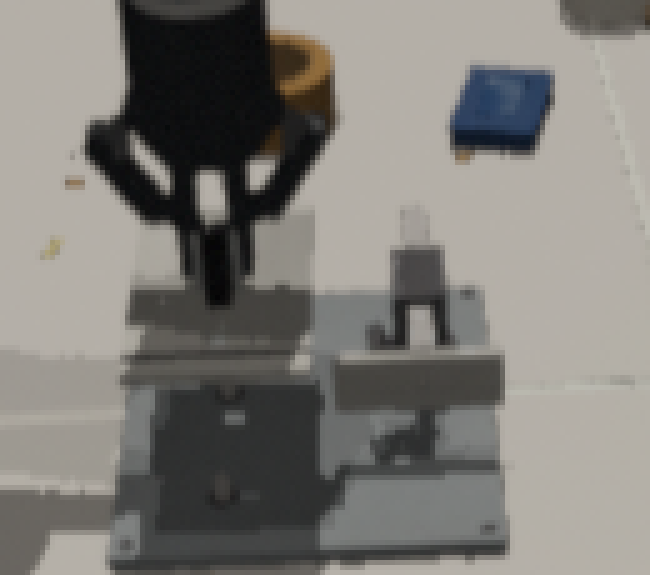

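Picture 5: the plate hangs level in the hand with the ridge end towards the T-bar side. The pins are visible below at crop px (225,490) and (230,390), and the plate's near-edge corners at (120,384) and (312,376). Working out the in-hand offset.

Run:
```python
from h import *
np.set_printoptions(precision=4,suppress=True)
o=ctrl.get_obs();zu=o["eef_pos"][2]-.0103;print(o["eef_pos"],zu)
f=lambda U,V,z:onz("side",225+U/5-.4,155+V/5-.4,z)
g={n:f(*c) for n,c in dict(cL=(121,384,zu+.0),cR=(312,376,zu+.0),rL=(123,357,zu+.007),rR=(313,345,zu+.007),fR=(315,207,zu+.006)).items()}
for k,v in g.items(): print(k,v)
a=-.033;R=np.array([[np.cos(a),-np.sin(a)],[np.sin(a),np.cos(a)]])
m=(g["cL"]+g["cR"])[:2]/2; print("centre from edge",m-R@[0,-.085]); m=(g["rL"]+g["rR"])[:2]/2; print("centre from ridge",m-R@[0,-.068])
print("yaw",[np.arctan2((g[q]-g[p])[1],(g[q]-g[p])[0]) for p,q in(("cL","cR"),("rL","rR"))])
# original pixel of plate in image0 relative to grasp: expected centre
# pins visible in both side images: near pin tip
print("pin near",f(222,480,.027),"far",f(231,385,.027))
t=cv2.imread("pics/t2r.png").astype(int);w=t[225:305,250:350]
rg=cv2.GaussianBlur((t[:,:,2]-t[:,:,0]).astype(np.float32),(3,3),0)
m=np.zeros(rg.shape,np.uint8);m[225:305,245:350]=rg[225:305,245:350]>6
print("top mask",m.sum())
```

```text
[ 0.4546 -0.0039  0.1256] 0.11528720111673599
cL [ 0.4023 -0.0806  0.1153]
cR [ 0.5023 -0.0838  0.1153]
rL [ 0.4035 -0.0659  0.1223]
rR [ 0.5037 -0.0652  0.1223]
fR [0.5084 0.0795 0.1213]
centre from edge [0.4551 0.0027]
centre from ridge [0.4558 0.0024]
yaw [np.float64(-0.03251372474532915), np.float64(0.0060738523440205154)]
pin near [ 0.4476 -0.0529  0.027 ] far [0.4523 0.0391 0.027 ]
top mask 1114
```

View pics/t2.png

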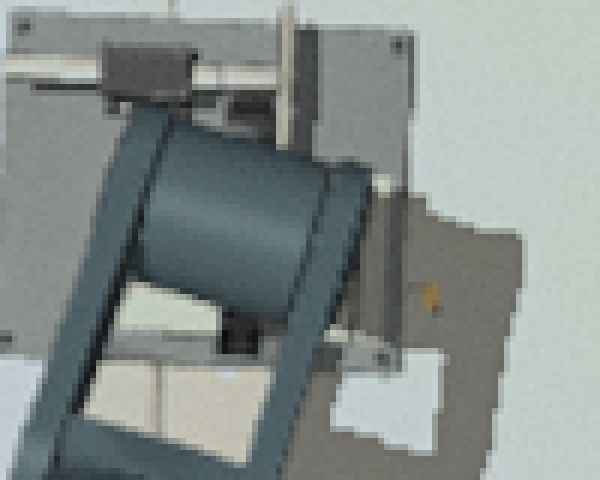

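Picture 6: the top view of the plate is blocked by the arm, so only the side view helps here. I'll lower to just above the T-bar height and measure plate edges against bed edges in the same camera.

```bash
python3 -m handwheel '[{"travel":[0.01,-0.008,0.1],"dr":[0,0.004,-0.004]},{"travel":[0,0,0.1],"dr":[0,0,0]},{"travel":[0,0,0.1],"dr":[0,0,0]},{"travel":[0,0,0.1],"dr":[0,0,0]},{"travel":[0,0,0],"dr":[0,0,0]},{"travel":[0,0,0],"dr":[0,0,0]}]'
python3 - <<'E'
from h import *
plan(.4535,-.003,.06,-.033)
s=viewer.camera('side');cv2.imwrite('pics/s3r.png',s[:,:,::-1])
cv2.imwrite('pics/s3.png',cv2.resize(s[185:275,235:335,::-1],None,fx=6,fy=6,interpolation=cv2.INTER_CUBIC))
np.set_printoptions(linewidth=200)
s0=cv2.imread("pics/side0.png").mean(2)
print("img0 bed near edge cols 255,270,285,300,315 rows 250-272")
for c in(255,270,285,300,315): print(c,s0[252:274,c-1:c+2].mean(1).astype(int))
E
```

```text
time_s: 7.63
eef_pos: [0.4547, -0.0074, 0.0648]
eef_rot: [0.001, 0.72, 0.694, 0.0]
wrist_force: [0.4, -0.7, -2.4]
opening: 0.155
dr [ 0.004  0.003 -0.007]
dr [ 4.000e-03 -6.000e-03  5.993e+00]
travel [ 0.029 -0.009  0.032] rows>= 0.1593162757112336 pos [ 0.4547 -0.0074  0.0648] t 7.63 F [ 0.4 -0.7 -2.4] op 0.155
img0 bed near edge cols 255,270,285,300,315 rows 250-272
255 [119 119 118 119 120 120 120 120 120 121 120 120 120 115  92  55  63 122 162 166 166 167]
270 [ 72  61  59  75 104 119 121 121 121 120 120 120 118  99  62  52  79 132 163 165 165 165]
285 [119 120 119 119 118 118 117 117 118 118 118 118 105  73  53  76 131 164 167 167 167 167]
300 [117 117 117 117 116 116 117 116 117 116 116 108  81  51  62 124 164 168 168 168 168 169]
315 [118 118 118 118 118 117 116 116 116 115 110  90  56  61 122 162 167 167 167 167 167 167]
```

View pics/s3.png

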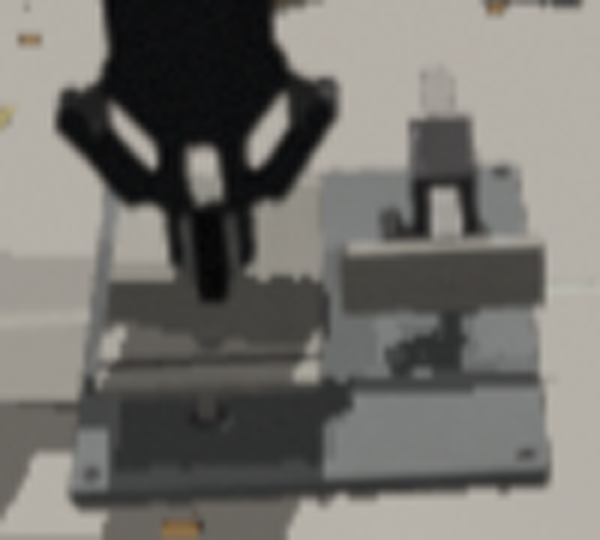

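Run:
```python
from h import *
np.set_printoptions(linewidth=220,precision=4,suppress=True)
s=cv2.imread("pics/s3r.png").mean(2)
for c in(256,260,264,278,282,286): print(c,"rows236-268",s[236:269,c-1:c+2].mean(1).astype(int))
for r in(247,248): print(r,"cols 244-296",s[r,244:297].astype(int))
for r in(250,252,254,256): print(r,"pin cols 262-278",s[r,262:279].astype(int))
print("bed near edge",[onz("side",u,v,.012)[:2] for u,v in((255,265.8),(270,264.9),(285,264.4),(300,263.6),(315,262.8))])
s0=cv2.imread("pics/side0.png").mean(2)
for r in(247,249,251,253,255): print(r,"img0 pin cols 262-278",s0[r,262:279].astype(int))
for r in(226,228,230,232,234,236): print(r,"img0 far pin cols 262-280",s0[r,262:281].astype(int))
```

```text
256 rows236-268 [ 64  66  79 104 116 112  99  96  84  61  72  90  91  83  68  59  50  49  48  49  49  48  49  48  48  48  50  58  68  70  65  54  57]
260 rows236-268 [65 65 67 78 92 94 93 92 79 59 75 90 91 82 66 57 49 48 48 48 48 47 48 48 48 49 56 66 70 70 63 55 66]
264 rows236-268 [65 65 65 66 78 92 93 91 78 61 82 91 89 79 65 55 49 48 48 48 48 48 48 48 48 49 55 65 70 68 61 54 61]
278 rows236-268 [67 66 66 66 66 67 77 82 63 72 92 93 86 71 61 49 48 48 48 48 47 47 48 47 48 48 58 68 69 64 53 56 78]
282 rows236-268 [65 66 65 65 64 66 76 78 60 76 94 97 87 68 57 48 47 48 47 46 47 47 47 47 48 53 64 68 68 62 53 65 88]
286 rows236-268 [ 66  66  66  69  83  98 119 121 100 139 160 155 125  74  54  48  48  47  47  47  47  48  47  47  47  51  60  67  66  59  55  82 137]
247 cols 244-296 [151 152 151 148 126  93  98 132 133  98  90  90  91  91  90  90  90  90  90  91  91  91  91  92  91  92  92  92  92  92  91  93  93  93  94  93  92  92  93 107 151 156 157 152 110  92  95 106 105  93  95  97 106]
248 cols 244-296 [152 152 152 148 124  68  77 126 104  93  92  91  92  91  92  92  91  88  89  89  90
[... 1003 characters left out ...]
103  85  59  61  72  93 101 119 121 121 120 120 120]
226 img0 far pin cols 262-280 [117 117 117 117 117 116 116 117 116 117 117 117 117 118 119 118 118 118 118]
228 img0 far pin cols 262-280 [117 117 116 116 117 117 117 117 120 119 118 118 117 118 118 118 118 117 118]
230 img0 far pin cols 262-280 [117 116 118 117 117 117 115  99 102  94 110 117 118 118 119 119 118 119 118]
232 img0 far pin cols 262-280 [119 118 118 118 117 116 101  67  60  62  74  97 116 117 118 118 118 118 119]
234 img0 far pin cols 262-280 [117 117 117 117 117 113  88  66  61  56  69  97 116 119 119 119 119 119 118]
236 img0 far pin cols 262-280 [118 118 118 118 118 118 118 116 115 115 117 118 119 120 119 118 120 119 120]
```

Run:
```python
from h import *
np.set_printoptions(precision=4,suppress=True)
z=.0648-.0103
f=lambda u,v,z:onz("side",u,v,z)[:2]
print("top edge",f(260,249.4,z+.006),f(282,248.7,z+.006)); print("bot edge",f(260,251.6,z),f(282,250.4,z)); print("ridge",f(260,245,z+.007),f(282,244,z+.007))
print("L,R",f(250.6,247,z+.006),f(288.1,247,z+.006))
print("near pin tip",f(269,249.7,.027),f(269.2,252.5,.020),"base front",f(269.3,256.6,.012))
print("far pin tip",f(270.6,229,.027),f(270.7,232,.020))
```

```text
top edge [ 0.4266 -0.0892] [ 0.4854 -0.0922]
bot edge [ 0.4261 -0.091 ] [ 0.4851 -0.0918]
ridge [ 0.4262 -0.0707] [ 0.4858 -0.0724]
L,R [ 0.401  -0.0758] [ 0.502  -0.0863]
near pin tip [ 0.4476 -0.0488] [ 0.4476 -0.0526] base front [ 0.4473 -0.061 ]
far pin tip [0.4516 0.0527] [0.4514 0.0471]
```

```bash
python3 -c "
from h import *
plan(.4512,0.0002,.045,-.033)"
```

```text
dr [ 0.003  0.003 -0.006]
dr [ 4.000e-03 -5.000e-03  5.993e+00]
travel [ 0.049 -0.024  0.132] rows>= 0.5151059266374991 pos [ 0.4545 -0.0073  0.0649] t 7.68 F [-0.1 -1.2 -3. ] op 0.149
```

```bash
python3 -m handwheel '[{"travel":[0.024,-0.012,0.045],"dr":[0.003,0.003,-0.006]},{"travel":[0.025,-0.012,0.045],"dr":[0,0,0]},{"travel":[0,0,0.03],"dr":[0,0,0]},{"travel":[0,0,0],"dr":[0,0,0]},{"travel":[0,0,0],"dr":[0,0,0]}]'
python3 - <<'E'
from h import *
plan(.4512,.0002,.045,-.033)
s=viewer.camera('side');cv2.imwrite('pics/s4r.png',s[:,:,::-1])
E
```

```text
time_s: 8.1
eef_pos: [0.4529, -0.0, 0.0479]
eef_rot: [0.002, 0.719, 0.695, 0.001]
wrist_force: [1.2, -0.3, -3.1]
opening: 0.148
dr [ 0.009  0.001 -0.   ]
dr [ 2.0e-03 -1.4e-02  6.0e+00]
travel [ 0.001 -0.011  0.019] rows>= 0.08055361539414407 pos [ 0.4529 -0.      0.0479] t 8.1 F [ 1.2 -0.3 -3.1] op 0.148
```

```bash
python3 -m handwheel '[{"travel":[0.001,-0.011,0.03],"dr":[0.009,0.001,0]},{"travel":[0,0,0],"dr":[0,0,0]},{"travel":[0,0,0.03],"dr":[0,0,0]},{"travel":[0,0,0],"dr":[0,0,0]},{"travel":[0,0,0],"dr":[0,0,0]}]'
python3 - <<'E'
from h import *
plan(.4512,.0002,.033,-.033)
s=viewer.camera('side');cv2.imwrite('pics/s4r.png',s[:,:,::-1])
cv2.imwrite('pics/s4.png',cv2.resize(s[190:270,235:335,::-1],None,fx=7,fy=7,interpolation=cv2.INTER_CUBIC))
E
```

```text
time_s: 8.57
eef_pos: [0.4519, 0.0001, 0.0388]
eef_rot: [0.001, 0.719, 0.695, 0.0]
wrist_force: [-0.2, 0.1, -2.2]
opening: 0.152
dr [0.002 0.001 0.   ]
dr [-2.e-03  3.e-03 -6.e+00]
travel [ 0.001 -0.005  0.038] rows>= 0.13908421140640123 pos [4.519e-01 1.000e-04 3.880e-02] t 8.57 F [-0.2  0.1 -2.2] op 0.152
```

View pics/s4.png

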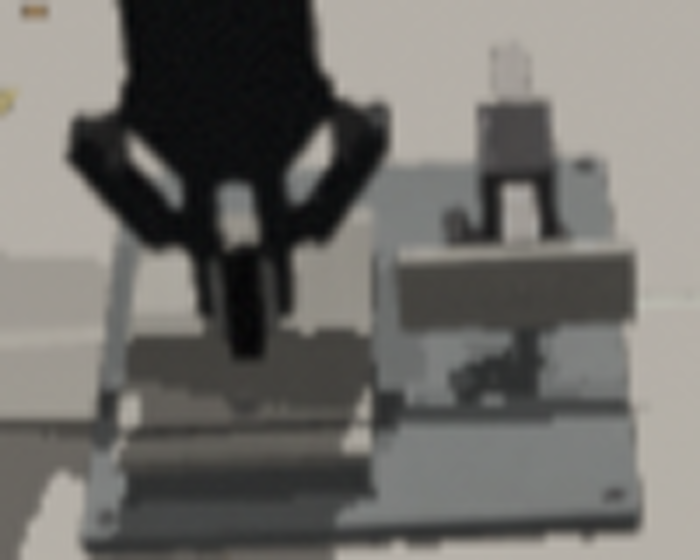

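Picture 7: the plate hovers just over the pins with its near edge about 15 mm inside the bed edge, as it should be (plate edge at crop row 460, bed edge at 535). Next is a slow descent watching the force.

```bash
python3 -m handwheel '[{"travel":[0.001,-0.005,0.016],"dr":[0,0,0]},{"travel":[0,0,0],"dr":[0,0,0]},{"travel":[0,0,0],"dr":[0,0,0]}]'; python3 -m handwheel '[{"travel":[0,0,0.02],"dr":[0,0,0]},{"travel":[0,0,0],"dr":[0,0,0]},{"travel":[0,0,0],"dr":[0,0,0]}]';  python3 - <<'E'
from h import *
plan(.4512,.0002,.033,-.033)
np.set_printoptions(linewidth=220,precision=4,suppress=True)
s=cv2.imread("pics/s4r.png").mean(2)
for c in(258,282): print(c,"rows244-268",s[244:269,c-1:c+2].mean(1).astype(int))
for r in(250,251,252,253): print(r,"cols 244-296",s[r,244:297].astype(int))
E
```

```text
time_s: 8.87
eef_pos: [0.4509, 0.0001, 0.0361]
eef_rot: [0.001, 0.719, 0.695, 0.0]
wrist_force: [0.2, 0.0, -2.2]
opening: 0.153
time_s: 9.12
eef_pos: [0.4502, -0.0008, 0.0333]
eef_rot: [0.0, 0.718, 0.696, -0.001]
wrist_force: [-0.1, -0.9, -1.1]
opening: 0.149
dr [-0.002  0.005  0.003]
dr [-8.000e-03 -4.000e-03 -5.997e+00]
travel [0.007 0.006 0.002] rows>= 0.03478770299625605 pos [ 0.4502 -0.0008  0.0333] t 9.12 F [-0.1 -0.9 -1.1] op 0.149
258 rows244-268 [70 82 92 93 93 92 80 58 71 89 91 83 66 57 49 48 49 59 68 70 70 70 64 54 58]
282 rows244-268 [ 65  65  65  66  76  78  60  76  94  97  87  68  57  48  47  48  57  67  71  81  85  70  54  69 104]
250 cols 244-296 [ 80  81  80  79  70  67  67  85 145 149 136  92  83  80  80  80  80  78  77  77  79  77  77  76  69  68  68  69  68  63  62  63  62  62  63  58  57  61  60  60  67 103 113 108  60  51  53  69  95  98  98  97  96]
251 cols 244-296 [ 72  71  71  71  66  68  67  76 109 105  79  63  62  57  57  60  61  59  55  60  62  61  61  62  68  67  67  68  68  69  70  69  69  69  71  70  71  75  76  77  98 142 147 140  76  78  80  90 120 123 123 123 122]
252 cols 244-296 [ 84  85  84  82  71  69  72  87 111  81  69  69  70  70  70  74  75  74  76  81  82  82  81  83  89  90  90  90  90  91  89  91  92  91  92  91  90  91  91 100 133 160 163 156  96 102 106 114 123 125 126 126 126]
253 cols 244-296 [ 99  99  99  98  85  74  83 119 132  98  90  90  90  90  89  90  91  90  90  92  91  91  92  91  92  91  92  91  92  92  92  92  93  93  93  91  92  92  92 107 150 156 156 151 110 108 110 123 125 125 125 126 125]
```

```bash
python3 -m handwheel '[{"travel":[0.004,0.004,0.02],"dr":[-0.002,0.005,0.003]},{"travel":[0,0,0],"dr":[0,0,0]},{"travel":[0,0,0],"dr":[0,0,0]}]'; python3 -m handwheel '[{"travel":[0,0,0.02],"dr":[0,0,0]},{"travel":[0,0,0],"dr":[0,0,0]},{"travel":[0,0,0],"dr":[0,0,0]}]'
```

```text
time_s: 9.37
eef_pos: [0.4497, -0.001, 0.0297]
eef_rot: [-0.001, 0.719, 0.695, -0.001]
wrist_force: [-0.7, -2.1, -2.1]
opening: 0.15
time_s: 9.62
eef_pos: [0.4498, -0.001, 0.0262]
eef_rot: [-0.0, 0.719, 0.695, -0.001]
wrist_force: [-1.6, -1.0, -1.0]
opening: 0.148
```

```bash
python3 -m handwheel '[{"travel":[0,0,0.02],"dr":[0,0,0]},{"travel":[0,0,0],"dr":[0,0,0]},{"travel":[0,0,0],"dr":[0,0,0]}]'; python3 -m handwheel '[{"travel":[0,0,0.01],"dr":[0,0,0]},{"travel":[0,0,0],"dr":[0,0,0]},{"travel":[0,0,0],"dr":[0,0,0]}]'
```

```text
time_s: 9.87
eef_pos: [0.4498, -0.0009, 0.0228]
eef_rot: [-0.0, 0.719, 0.696, -0.001]
wrist_force: [-0.4, -1.6, -1.9]
opening: 0.148
time_s: 10.12
eef_pos: [0.4499, -0.001, 0.0224]
eef_rot: [-0.001, 0.718, 0.696, -0.002]
wrist_force: [-1.0, -2.4, -4.0]
opening: 0.148
```

```bash
python3 -m handwheel '[{"travel":[0,0,0],"dr":[0,0,0]},{"travel":[0,0,0],"dr":[0,0,0]},{"travel":[0,0,0],"dr":[0,0,0]},{"travel":[0,0,0],"dr":[0,0,0]},{"travel":[0,0,0],"dr":[0,0,0]}]' -0.2;python3 -m handwheel '[{"travel":[0,0,-0.1],"dr":[0,0,0]},{"travel":[0,0,-0.2],"dr":[0,0,0]},{"travel":[0,0,-0.2],"dr":[0,0,0]},{"travel":[0,0,-0.2],"dr":[0,0,0]},{"travel":[0,0,-0.2],"dr":[0,0,0]},{"travel":[0,0,-0.1],"dr":[0,0,0]},{"travel":[0,0,0],"dr":[0,0,0]}]'
python3 - <<'E'
from h import *
plan(.567,0,.18,-.033)
s=viewer.camera('side');t=viewer.camera('top')
cv2.imwrite('pics/s5r.png',s[:,:,::-1]);cv2.imwrite('pics/t5r.png',t[:,:,::-1])
a=cv2.resize(s[185:275,235:335,::-1],None,fx=4,fy=4,interpolation=cv2.INTER_CUBIC);b=cv2.resize(t[220:300,240:340,::-1],None,fx=4,fy=4,interpolation=cv2.INTER_CUBIC)
cv2.imwrite('pics/c5.png',np.hstack([a,np.vstack([b,np.zeros((40,400,3),np.uint8)])]))
E
```

```text
time_s: 10.53
eef_pos: [0.4527, -0.0008, 0.0235]
eef_rot: [0.001, 0.719, 0.695, 0.001]
wrist_force: [0.2, -0.0, -0.1]
opening: 0.4
time_s: 11.12
eef_pos: [0.4511, 0.0001, 0.1791]
eef_rot: [-0.001, 0.719, 0.695, 0.0]
wrist_force: [0.5, -0.3, 0.4]
opening: 0.4
dr [-0.001 -0.002 -0.001]
dr [-3.000e-03  1.000e-03  5.999e+00]
travel [ 0.025  0.772 -0.007] rows>= 2.7801447265465007 pos [4.511e-01 1.000e-04 1.791e-01] t 11.12 F [ 0.5 -0.3  0.4] op 0.4
```

View pics/c5.png

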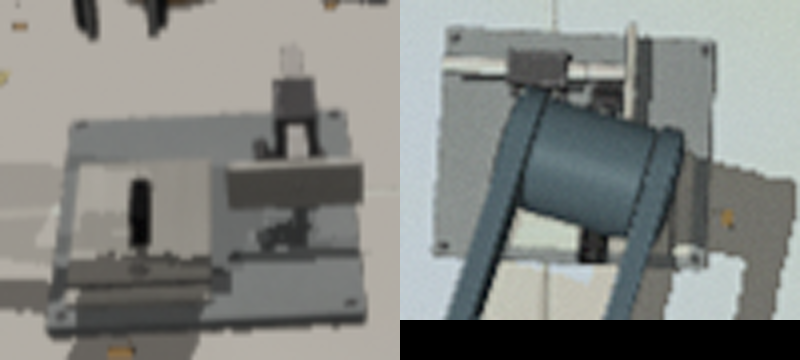

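Run:
```python
from h import *
np.set_printoptions(linewidth=220,precision=4,suppress=True)
s=cv2.imread("pics/s5r.png").mean(2)
for c in(296,303,308,314,321): print(c,"rows220-240",s[220:241,c-1:c+2].mean(1).astype(int))
for r in(226,227,229): print(r,"cols 286-332",s[r,286:333].astype(int))
for c in(258,264,278,284): print(c,"rows246-264",s[246:265,c-1:c+2].mean(1).astype(int))
for r in(254,255,256): print(r,"cols 244-296",s[r,244:297].astype(int))
t=cv2.imread("pics/t5r.png").mean(2)
for r in(230,234,240,243): print(r,"top cols 290-305",t[r,290:306].astype(int))
print("col top 297 rows 220-260",t[220:260,297].astype(int))
```

```text
296 rows220-240 [121 121 121 122 125 142 147 107  72  66  65  64  65  64  64  65  70  87 104 106 105]
303 rows220-240 [ 84  77  59  43  64 116 132  85  68  66  65  65  64  63  65  65  75 100 114 106  99]
308 rows220-240 [151 152 152 146 131 125 121  77  66  65  66  65  63  63  64  64  63  69  75  68  57]
314 rows220-240 [ 74  66  55  60 102 131 110  72  66  65  65  64  64  63  64  67  77 100 117 118 117]
321 rows220-240 [126 126 129 131 144 146 101  70  66  66  66  66  64  65  66  75 101 123 125 125 126]
226 cols 286-332 [136 123 117 117 117 116 130 142 148 150 148 144 142 139 138 136 133 132 131 131 129 123 121 118 117 116 114 112 110 108 108 108 107 106 103 101  99  96  96 119 168 172 172 171 172 172 172]
227 cols 286-332 [136 121 109 107 106  97 102 111 111 110 107 104 101  99  96  91  89  84  83  84  82  79  77  77  74  74  73  72  72  72  72  71  71  71  71  71  69  70  74 108 167 172 171 172 172 172 172]
229 cols 286-332 [135 119 108 106 102  85  68  67  66  66  66  66  66  66  66  66  66  66  66  67  66  66  65  66  66  64  66  66  65  65  64  65  66  65  65  66  67  67  68  9
[... 934 characters left out ...]
  60  55  55  60  60  58  54  60  61  60  60  60  66  66  66  67  66  68  68  68  69  67  70  69  67  70  72  75  80  82  80  71  68  66  68  68  80 119 122 123 124]
230 top cols 290-305 [140 140 143 140 140 137 116 165 147  83  65  67  65 119 135 134]
234 top cols 290-305 [135 140 140 137 141 137 115 166 138  78  72  75  68 121 137 135]
240 top cols 290-305 [ 54  57  55  62  61  53 127 163 110  65  72  74  73 123 134 133]
243 top cols 290-305 [ 40  39  40  38  37  56 161 172 139  89  73  73  67 121 140 135]
col top 297 rows 220-260 [196 197 200 200 201 184 173 170 164 164 165 163 164 165 166 165 160 153 154 153 163 167 169 172 175 169 167 164 158 119  68  62  72  79  81  86  89  94  92  95]
```

Run:
```python
from h import *
np.set_printoptions(precision=4,suppress=True)
f=lambda n,u,v,z:onz(n,u,v,z)[:2]
T=np.array([f("side",u,v,.084) for u,v in((296,227.1),(303,226.9),(308,226.8),(314,226.4),(321,226.2))]);print("tbar front edge\n",T,np.polyfit(T[:,0],T[:,1],1))
print("ends",f("side",291,228,.082),f("side",325.2,227,.082))
r=np.array([f("side",u,v,.019) for u,v in((258,256.1),(264,255.9),(278,255.2),(284,254.9))]);print("ridge\n",r,np.polyfit(r[:,0],r[:,1],1))
print("plate L",f("side",251.6,254,.018),"R",f("side",287,254,.018))
print("top tbar centre",f("top",297.2,234,.084),f("top",297.0,243,.084), "ends", f("top",297.4,225,.084),f("top",297,249,.084))
```

```text
tbar front edge
 [[ 0.5267 -0.0283]
 [ 0.5461 -0.0294]
 [ 0.5599 -0.0304]
 [ 0.5766 -0.0302]
 [ 0.596  -0.0313]] [-0.0397 -0.0076]
ends [ 0.5128 -0.0283] [ 0.6074 -0.0335]
ridge
 [[ 0.4165 -0.0645]
 [ 0.4332 -0.0653]
 [ 0.472  -0.0661]
 [ 0.4887 -0.0665]] [-0.0264 -0.0536]
plate L [ 0.3983 -0.0518] R [ 0.4971 -0.062 ]
top tbar centre [ 0.5817 -0.0228] [ 0.5482 -0.0228] ends [ 0.6153 -0.0227] [ 0.526  -0.0233]
```

```bash
python3 -m handwheel '[{"travel":[0.15,0.1,0],"dr":[0,0,0]},{"travel":[0.2,0.1,0],"dr":[0,0,0]},{"travel":[0.2,0.1,0],"dr":[0,0,0]},{"travel":[0.2,0.1,0],"dr":[0,0,0]},{"travel":[0.2,0.1,0],"dr":[0,0,0]},{"travel":[0.1,0.1,0],"dr":[0,0,0]},{"travel":[0,0,0],"dr":[0,0,0]},{"travel":[0,0,0],"dr":[0,0,0]}]' 0.65
python3 - <<'E'
from h import *
plan(.567,0,.18,-.033)
np.set_printoptions(linewidth=220,precision=4,suppress=True)
ts=np.mean([viewer.camera('top').astype(float) for _ in range(3)],0)
cv2.imwrite('pics/t6r.png',ts[:,:,::-1]);g=ts.mean(2)
for r in(258,262,266,270,274,278,282): print(r,"cols 270-320",g[r,270:321].astype(int))
for r in(230,234,238,241,244,247): print(r,"cols 290-305",g[r,290:306].astype(int))
E
```

```text
time_s: 11.88
eef_pos: [0.5402, 0.161, 0.1576]
eef_rot: [-0.01, 0.72, 0.693, -0.01]
wrist_force: [-1.1, -0.6, -0.3]
opening: 0.824
dr [-0.054 -0.001 -0.01 ]
dr [-2.00e-03  8.40e-02  5.99e+00]
travel [-1.066  0.215 -0.156] rows>= 3.951354520853445 pos [0.5402 0.161  0.1576] t 11.88 F [-1.1 -0.6 -0.3] op 0.824
258 cols 270-320 [174 198 195 194 193 194 193 193 192 194 193 194 193 194 193 193 199 144  96 101 103 102 103 104 103 102  97 174 202 198 198 196 197 198 195 196 197 199 138 140 188 188 182 164 143 138 141  98 173 204 199]
262 cols 270-320 [164 195 196 196 194 193 193 192 192 194 192 191 192 190 191 191 193 184 131  98 100 101 102 101 102 103  98 134 183 196 193 194 191 193 193 192 194 197 128 163 195 192 194 161 138 138 142 106 176 205 201]
266 cols 270-320 [ 92 171 196 195 194 197 184 173 183 195 197 195 195 198 184 175 175 197 150 102 105 106 107 106 107 108 103  96 174 198 196 195 193 195 194 195 194 198 128 162 196 193 183 150 139 140 139 115 177 204 202]
270 cols 270-320 [100 123 181 198 198 182 143 136 142 182 197 193 198 160  88  42  37  24   8   8  19  13  20  22  23  21
[... 686 characters left out ...]
175 200 197 197 196 197 199 129 163 198 196 197 167 144 143 144 109 174 204 201 202]
230 cols 290-305 [139 143 146 143 143 143 119 166 144  82  68  68  64 118 139 137]
234 cols 290-305 [ 74  70  67 123 144 142 118 165 140  83  73  73  70 122 136 138]
238 cols 290-305 [123 183 202 200 195 189 147 155 126  78  72  73  70 123 138 136]
241 cols 290-305 [ 41  41  41  58  59  76 155 168 108  66  72  70  69 123 140 137]
244 cols 290-305 [ 37  52  60  62  46  55 161 174 123  80  73  70  67 121 137 136]
247 cols 290-305 [ 75  75  74  73  74  55 164 165 102  71  72  67 123 141 138 139][ WARN:0@5.308] global loadsave.cpp:1063 imwrite_ Unsupported depth image for selected encoder is fallbacked to CV_8U.
```

Run:
```python
from h import *
np.set_printoptions(precision=4,suppress=True)
f=lambda u,v,z:onz("top",u,v,z)[:2]
r=np.array([f(u,v,.02) for v,u in((258,308.5),(262,308.3),(266,308.3),(270,308.0),(274,307.6),(278,307.4),(282,307.2))]);p=np.polyfit(r[:,0],r[:,1],1);print(r.mean(0),p)
T=np.array([f(u,v,.084) for v,u in((230,297.4),(241,296.7),(244,296.7))]);print(T,np.polyfit(T[:,0],T[:,1],1))
a=-.033
print("draw",[(T[i]-r.mean(0))@[-np.sin(a),np.cos(a)] for i in range(3)])
```

```text
[ 0.4522 -0.0657] [-0.0356 -0.0497]
[[ 0.5966 -0.0232]
 [ 0.5556 -0.0215]
 [ 0.5445 -0.0218]] [-0.0296 -0.0054]
draw [np.float64(0.047333780738838226), np.float64(0.047598286876074404), np.float64(0.04696630324266467)]
```

```bash
python3 -m handwheel '[{"travel":[-0.1,0.03,-0.02],"dr":[-0.027,0,-0.005]},{"travel":[-0.2,0.03,0],"dr":[-0.027,0,-0.005]},{"travel":[-0.2,0.03,0],"dr":[0,0,0]},{"travel":[-0.2,0.03,0],"dr":[0,0,0]},{"travel":[-0.15,0.02,0],"dr":[0,0,0]},{"travel":[-0.08,0,0],"dr":[0,0,0]},{"travel":[0,0,0],"dr":[0,0,0]},{"travel":[0,0,0],"dr":[0,0,0]}]'; python3 -c "
from h import *
plan(.5615,.004,.11,-.033)"
```

```text
time_s: 12.7
eef_pos: [0.5509, 0.0067, 0.1613]
eef_rot: [0.001, 0.722, 0.692, 0.0]
wrist_force: [0.1, 0.4, 0.5]
opening: 0.826
dr [ 0.004  0.001 -0.02 ]
dr [ 2.00e-03 -6.00e-03  5.98e+00]
travel [-0.014  0.071  0.342] rows>= 1.2580728931768785 pos [0.5509 0.0067 0.1613] t 12.7 F [0.1 0.4 0.5] op 0.826
```

```bash
python3 -m handwheel '[{"travel":[-0.008,0.035,0.08],"dr":[0.004,0.001,-0.01]},{"travel":[-0.008,0.035,0.08],"dr":[0,0,-0.01]},{"travel":[0,0,0.08],"dr":[0,0,0]},{"travel":[0,0,0.08],"dr":[0,0,0]},{"travel":[0,0,0],"dr":[0,0,0]},{"travel":[0,0,0],"dr":[0,0,0]}]'
python3 - <<'E'
from h import *
plan(.5615,.004,.048,-.033)
s=viewer.camera('side');cv2.imwrite('pics/s7.png',cv2.resize(s[160:260,260:360,::-1],None,fx=6,fy=6,interpolation=cv2.INTER_CUBIC))
E
```

```text
time_s: 13.2
eef_pos: [0.5602, 0.0063, 0.1102]
eef_rot: [-0.0, 0.718, 0.696, 0.0]
wrist_force: [0.4, -0.8, 1.0]
opening: 0.825
dr [-0.001 -0.002  0.002]
dr [ 2.000e-03 -1.000e-03 -5.998e+00]
travel [-0.015  0.01   0.414] rows>= 1.4921225423313076 pos [0.5602 0.0063 0.1102] t 13.2 F [ 0.4 -0.8  1. ] op 0.825
```

View pics/s7.png

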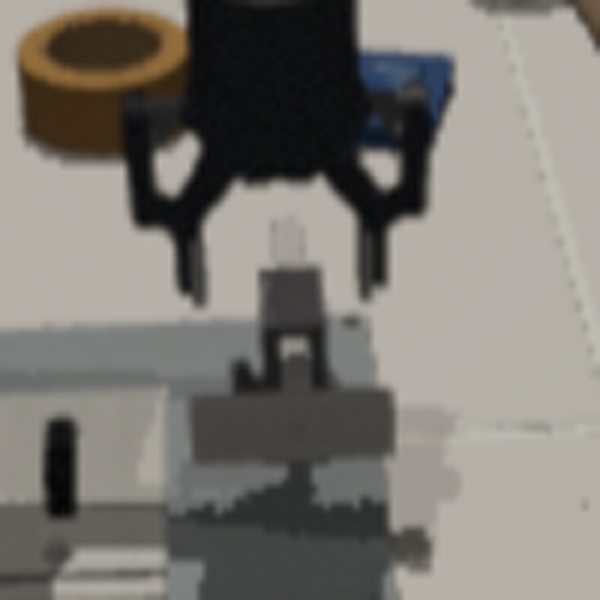

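Picture 9: the fingers (tips at crop px 195,298 and 372,295) straddle lever (242,375) and leg (292). Both lie within the T-bar's width (193 to 392). Descending.

```bash
python3 -m handwheel '[{"travel":[-0.008,0.01,0.08],"dr":[0,0,0]},{"travel":[0,0,0.08],"dr":[0,0,0]},{"travel":[0,0,0.08],"dr":[0,0,0]},{"travel":[0,0,0.08],"dr":[0,0,0]},{"travel":[0,0,0.05],"dr":[0,0,0]},{"travel":[0,0,0],"dr":[0,0,0]},{"travel":[0,0,0],"dr":[0,0,0]}]'; python3 -c "
from h import *
plan(.5615,.004,.047,-.033)"
```

```text
time_s: 13.83
eef_pos: [0.562, 0.0061, 0.05]
eef_rot: [0.0, 0.718, 0.696, 0.001]
wrist_force: [0.4, 0.3, 1.0]
opening: 0.823
dr [ 0.002 -0.001  0.005]
dr [ 2.000e-03  4.000e-03 -5.995e+00]
travel [-0.014 -0.003  0.02 ] rows>= 0.08972345574766682 pos [0.562  0.0061 0.05  ] t 13.83 F [0.4 0.3 1. ] op 0.823
```

```bash
for i in 1; do python3 -m handwheel '[{"travel":[-0.06,-0.002,0.02],"dr":[0,0,0]},{"travel":[0,0,0],"dr":[0,0,0]},{"travel":[0,0,0],"dr":[0,0,0]}]'; python3 -m handwheel '[{"travel":[-0.03,-0.002,0],"dr":[0,0,0]},{"travel":[0,0,0],"dr":[0,0,0]},{"travel":[0,0,0],"dr":[0,0,0]}]'; python3 -m handwheel '[{"travel":[-0.03,-0.002,0],"dr":[0,0,0]},{"travel":[0,0,0],"dr":[0,0,0]},{"travel":[0,0,0],"dr":[0,0,0]}]'; done
```

```text
time_s: 14.08
eef_pos: [0.5621, -0.0038, 0.0475]
eef_rot: [0.001, 0.718, 0.696, 0.001]
wrist_force: [0.5, 0.8, 0.5]
opening: 0.827
time_s: 14.33
eef_pos: [0.5618, -0.0084, 0.0482]
eef_rot: [0.001, 0.718, 0.696, 0.002]
wrist_force: [0.5, 3.4, -2.6]
opening: 0.823
time_s: 14.58
eef_pos: [0.5617, -0.0114, 0.0483]
eef_rot: [0.0, 0.718, 0.696, 0.003]
wrist_force: [1.9, 2.7, -2.2]
opening: 0.824
```

```bash
python3 -m handwheel '[{"travel":[-0.04,0,0],"dr":[0,0,0]},{"travel":[-0.05,0,0],"dr":[0,0,0]},{"travel":[-0.05,0,0],"dr":[0,0,0]},{"travel":[-0.04,0,0],"dr":[0,0,0]},{"travel":[-0.03,0,0],"dr":[0,0,0]},{"travel":[0,0,0],"dr":[0,0,0]},{"travel":[0,0,0],"dr":[0,0,0]},{"travel":[0,0,0],"dr":[0,0,0]}]'
python3 - <<'E'
from h import *
plan(.5605,-.053,.048,-.033)
np.set_printoptions(linewidth=220,precision=4,suppress=True)
t=viewer.camera('top');s=viewer.camera('side')
cv2.imwrite('pics/t8r.png',t[:,:,::-1]);cv2.imwrite('pics/s8r.png',s[:,:,::-1])
a=cv2.resize(t[220:300,260:340,::-1],None,fx=5,fy=5,interpolation=cv2.INTER_CUBIC);b=cv2.resize(s[195:275,265:345,::-1],None,fx=5,fy=5,interpolation=cv2.INTER_CUBIC)
cv2.imwrite('pics/c8.png',np.hstack([a,b]))
E
```

```text
time_s: 15.25
eef_pos: [0.5608, -0.0389, 0.0484]
eef_rot: [-0.002, 0.718, 0.696, 0.005]
wrist_force: [0.8, 3.4, -2.2]
opening: 0.825
dr [ 0.009 -0.019  0.006]
dr [ 0.03   0.014 -5.994]
travel [-0.094  0.001  0.002] rows>= 0.3387512824396729 pos [ 0.5608 -0.0389  0.0484] t 15.25 F [ 0.8  3.4 -2.2] op 0.825
```

View pics/c8.png

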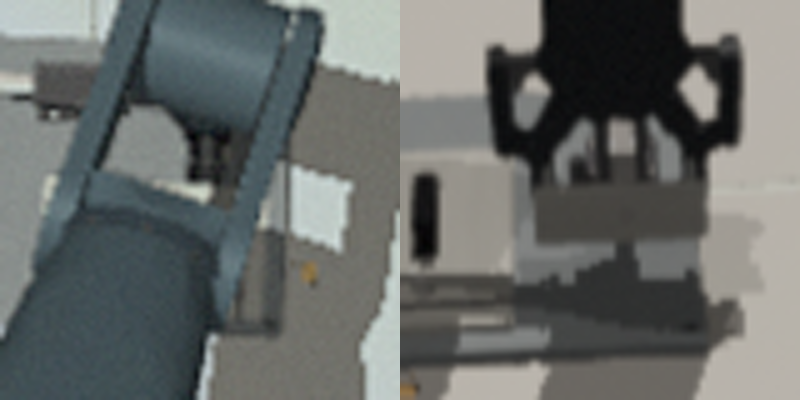

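Picture 10: the T-bar is hooked and drawn, its front face at side crop px (535 to 708, 180 to 240). The lever is still open, and the top view of the T-bar is blocked by the arm. I'll measure the displacement in the side view.

```bash
cat > tb.py <<'E'
from h import *
np.set_printoptions(linewidth=220,precision=4,suppress=True)
import sys
s=cv2.imread(sys.argv[1]).mean(2)
for c in(296,303,308,314,321): print(c,"rows226-250",s[226:251,c-1:c+2].mean(1).astype(int))
E
python3 tb.py pics/s8r.png
```

```text
296 rows226-250 [102 103 103  99  90  80  74  74  69  68  67  67  67  67  66  67  69  82 110 127 122 111 108  98  77]
303 rows226-250 [ 63  59  59  55  39  47  65  70  68  68  67  67  66  66  66  67  70  88 108 110 108  96  67  50  47]
308 rows226-250 [70 59 58 58 59 62 68 69 68 67 66 66 66 65 66 66 66 69 70 70 64 50 48 48 48]
314 rows226-250 [ 54  54  58  59  48  57  67  67  68  67  67  67  67  66  66  68  76  95 109 111 111 110 110 107  91]
321 rows226-250 [ 71  79  85  85  79  70  69  67  68  68  68  67  67  67  67  69  83 102 110 111 112 111 105  93  78]
```

Run:
```python
from h import *
np.set_printoptions(precision=4,suppress=True)
f=lambda u,v:onz("side",u,v,.046)[:2]
a=[f(296,236.9),f(303,236.6),f(314,236.55),f(321,235.8)];b=[f(296,243.5),f(303,243.0),f(314,242.6),f(321,242.3)]
for p,q in zip(a,b): print(p,q,(q-p)[1])
```

```text
[ 0.5252 -0.0219] [ 0.5239 -0.0532] -0.031295201774283576
[ 0.5451 -0.0225] [ 0.5434 -0.0529] -0.03036492407505209
[ 0.5761 -0.0255] [ 0.574  -0.0542] -0.028660780196750446
[ 0.5961 -0.024 ] [ 0.5934 -0.0548] -0.030834894562289716
```

```bash
python3 -m handwheel '[{"travel":[-0.05,0,0],"dr":[0.009,-0.01,0.006]},{"travel":[-0.04,0,0],"dr":[0,-0.009,0]},{"travel":[-0.015,0,0],"dr":[0,0,0]},{"travel":[0,0,0],"dr":[0,0,0]},{"travel":[0,0,0],"dr":[0,0,0]}]'; python3 -c "
from h import *
plan(.560,-.0556,.048,-.033)"
```

```text
time_s: 15.77
eef_pos: [0.5603, -0.0528, 0.0486]
eef_rot: [-0.001, 0.718, 0.696, 0.0]
wrist_force: [0.7, 3.9, -1.9]
opening: 0.823
dr [-0.001 -0.002  0.005]
dr [ 3.000e-03 -1.000e-03 -5.995e+00]
travel [-0.019 -0.001  0.004] rows>= 0.06926555067580728 pos [ 0.5603 -0.0528  0.0486] t 15.77 F [ 0.7  3.9 -1.9] op 0.823
```

```bash
python3 -m handwheel '[{"travel":[-0.02,0,0.004],"dr":[0,0,0.005]},{"travel":[0,0,0],"dr":[0,0,0]},{"travel":[0,0,0],"dr":[0,0,0]},{"travel":[0,0,0],"dr":[0,0,0]},{"travel":[0,0,0],"dr":[0,0,0]}]'
python3 - <<'E'
from h import *
plan(.560,-.0556,.048,-.033)
s=viewer.camera('side');cv2.imwrite('pics/s9r.png',s[:,:,::-1])
E
python3 tb.py pics/s9r.png
python3 - <<'E'
from h import *
s=cv2.imread("pics/s9r.png").mean(2)
for c in(258,264,278,284): print(c,"rows246-264",s[246:265,c-1:c+2].mean(1).astype(int))
E
```

```text
time_s: 16.18
eef_pos: [0.5603, -0.0549, 0.0483]
eef_rot: [-0.001, 0.718, 0.696, 0.0]
wrist_force: [-0.8, 3.6, 0.1]
opening: 0.826
dr [-0.    -0.003  0.002]
dr [ 4.000e-03 -0.000e+00 -5.998e+00]
travel [-0.005 -0.002  0.002] rows>= 0.020508581366367372 pos [ 0.5603 -0.0549  0.0483] t 16.18 F [-0.8  3.6  0.1] op 0.826
296 rows226-250 [ 35  59  82  95  99  94  92  85  79  72  70  71  69  68  68  68  67  66  67  68  75 102 125 121 110]
303 rows226-250 [ 66  69  86  91  61  50  39  33  39  57  69  68  68  67  66  68  66  65  67  68  79  97 108 108 106]
308 rows226-250 [131 125 105  66  58  56  56  59  63  66  70  68  68  67  67  66  65  66  67  68  67  66  69  64  52]
314 rows226-250 [ 55  55  59  59  45  41  39  62  79  70  70  68  68  68  67  67  66  66  67  70  89 108 110 109 109]
321 rows226-250 [ 50  68  80  88  90  90  90  87  77  70  69  68  68  68  68  68  67  67  68  74  93 110 112 111 110]
258 rows246-264 [145 145 146 149 154 146 114  98  94  82  59  73  92  93  85  70  68  71
  72]
264 rows246-264 [145 145 145 146 144 125  79  81  92  80  63  83  93  91  81  71  70  72
  71]
278 rows246-264 [147 148 147 148 146 132  94  70  61  51  71  94  95  87  71  71  92 112
 108]
284 rows246-264 [148 149 149 152 158 155 127  77  57  47  74  93  93  84  71  68  73  97
 111]
```

```bash
python3 -m handwheel '[{"travel":[-0.005,0,0],"dr":[0,0,0]},{"travel":[0,0,0],"dr":[0,0,0]},{"travel":[0,0,0],"dr":[0,0,0]},{"travel":[0,0,0],"dr":[0,0,0]},{"travel":[0,0,0],"dr":[0,0,0]}]';python3 -m handwheel '[{"travel":[0,0,0],"dr":[0,0,0]},{"travel":[0,0,0],"dr":[0,0,0]},{"travel":[0,0,0],"dr":[0,0,0]},{"travel":[0,0,0],"dr":[0,0,0]},{"travel":[0,0,0],"dr":[0,0,0]},{"travel":[0,0,0],"dr":[0,0,0]},{"travel":[0,0,0],"dr":[0,0,0]},{"travel":[0,0,0],"dr":[0,0,0]}]' -1;  python3 - <<'E'
from h import *
plan(.560,-.0556,.048,-.033)
s=viewer.camera('side');cv2.imwrite('pics/s10r.png',s[:,:,::-1])
t=viewer.camera('top');cv2.imwrite('pics/t10r.png',t[:,:,::-1])
a=cv2.resize(t[220:300,260:340,::-1],None,fx=5,fy=5,interpolation=cv2.INTER_CUBIC);b=cv2.resize(s[195:275,265:345,::-1],None,fx=5,fy=5,interpolation=cv2.INTER_CUBIC)
cv2.imwrite('pics/c10.png',np.hstack([a,b]))
E
python3 tb.py pics/s10r.png
```

```text
time_s: 16.65
eef_pos: [0.5603, -0.0552, 0.0483]
eef_rot: [-0.001, 0.718, 0.696, 0.001]
wrist_force: [1.2, 3.6, -0.4]
opening: 0.828
time_s: 17.32
eef_pos: [0.5592, -0.055, 0.0504]
eef_rot: [-0.002, 0.718, 0.696, -0.001]
wrist_force: [1.9, 4.4, 1.4]
opening: 0.25
dr [-0.008 -0.003  0.006]
dr [ 5.000e-03 -1.200e-02 -5.994e+00]
travel [-0.004  0.005  0.016] rows>= 0.061219508392117976 pos [ 0.5592 -0.055   0.0504] t 17.32 F [1.9 4.4 1.4] op 0.25
296 rows226-250 [ 14  15  14  17  42  87 114 111 105  88  71  70  69  68  68  67  67  67  67  68  73 101 124 121 110]
303 rows226-250 [ 19  22  23  18  16  17  25  38  47  61  69  68  68  68  67  67  66  66  67  68  78  97 108 109 107]
308 rows226-250 [131 125 105  65  55  56  56  58  62  66  69  67  67  67  67  66  65  66  66  66  66  66  69  64  52]
314 rows226-250 [ 15  16  15  16  16  20  33  45  57  67  69  67  68  67  67  67  66  66  67  70  89 108 109 109 108]
321 rows226-250 [ 15  14  17  38  91 125 128 121  99  73  68  68  68  68  68  68  67  67  67  74  93 110 111 111 110]
```

View pics/c10.png

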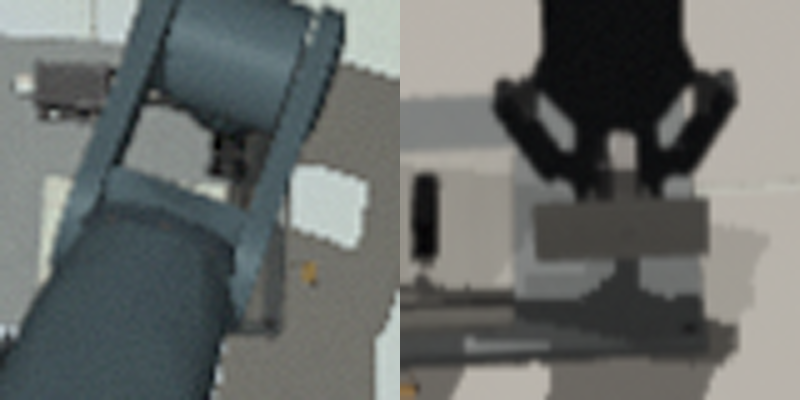

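Picture 11: lever and block are pinched, the fingers close around the leg behind the T-bar, and the T-bar face is unmoved (side crop 535 to 708, 200 to 258). The opening of 0.25 corresponds to 21 to 22 mm, which fits a closed lever. One last displacement check follows.

```bash
python3 -m handwheel '[{"travel":[0,0,0],"dr":[0,0,0]},{"travel":[0,0,0],"dr":[0,0,0]},{"travel":[0,0,0],"dr":[0,0,0]},{"travel":[0,0,0],"dr":[0,0,0]}]';python3 - <<'E'
from h import *
f=lambda u,v,z:onz("side",u,v,z)[1]
B=[(296,236.9,246.85),(303,236.6,246.45),(314,236.55,246.0),(321,235.8,245.85)]
print("bottom",[round(f(u,b,.046)-f(u,a,.046),4) for u,a,b in B])
print("top",[round(f(u,b,.084)-f(u,a,.084),4) for u,a,b in((296,227.1,235.2),(321,226.2,234.4))])
o=ctrl.get_obs();print(o["dq"].round(3),o["opening"],o["wrist_force"])
E
```

```text
time_s: 17.75
eef_pos: [0.5592, -0.055, 0.0504]
eef_rot: [-0.002, 0.718, 0.696, -0.001]
wrist_force: [1.7, 4.0, 2.2]
opening: 0.243
bottom [np.float64(-0.0467), np.float64(-0.0463), np.float64(-0.0443), np.float64(-0.0472)]
top [np.float64(-0.0385), np.float64(-0.039)]
[ 0.    -0.002 -0.002 -0.001  0.     0.   ] 0.24332636399786134 [1.66426901 3.96223257 2.19559642]
```

Run:
```python
from h import *
np.set_printoptions(precision=1,suppress=True)
for nm,y in(("init",-.0215),("now",-.0215-.0465)):
    for x in(.525,.595):
        yy=y-.033*(x-.56); print(nm,x,"front top",proj("side",[x,yy-.004,.084]),"back top",proj("side",[x,yy+.004,.084]),"front bottom",proj("side",[x,yy-.004,.046]))
a=cv2.imread("pics/side0.png");print("s5 col296",cv2.imread("pics/s5r.png")[220:242,296].mean(1).astype(int));print("s10 rgb col 321",cv2.imread("pics/s10r.png")[228:240,321].tolist())
```

```text
init 0.525 front top [295.3 226.3] back top [295.2 224.7] front bottom [296.  237.4]
init 0.595 front top [320.5 225.3] back top [320.3 223.7] front bottom [320.7 236.4]
now 0.525 front top [296.  236.1] back top [295.9 234.3] front bottom [296.6 247.3]
now 0.595 front top [322. 235.] back top [321.7 233.3] front bottom [322.1 246.2]
s5 col296 [122 122 123 124 126 143 148 107  72  66  65  64  64  65  65  66  71  88
 104 106 106 106]
s10 rgb col 321 [[16, 15, 13], [34, 33, 33], [90, 90, 88], [125, 126, 124], [128, 130, 128], [122, 123, 122], [99, 101, 100], [71, 74, 75], [65, 70, 71], [65, 69, 71], [65, 69, 70], [66, 69, 71]]
```

The predicted and measured T-bar edges agree to about 1 px. The apparent "top edge" disagreement comes from the T-bar's top now being in shadow. Handing in.

```bash
python3 -c "
from bench import ctrl
print(ctrl.hand_in())"
```

```text
the job is handed in; nothing more can be done
None
```

I seated the plate, drew the leg to the ridge and squeezed the lever closed. I handed the job in still holding at about 17.8 s. No verdict is reported, so the checks below are my own.

- **Plate:** it went down over both pins and stopped at the height expected for lying flush. I released it and saw a pin in the near hole and the ridge at the T-bar end.
- **Leg:** I hooked the T-bar with the lever open and drew it about 46–47 mm. I needed about 47 mm by the top view and 46.5 mm by the side view. I paused about 0.9 s there before closing the lever.
- **Lever:** the fingers stopped at an opening of 0.24–0.25, about 21 mm. That fits a closed lever and block of 22.5 mm, because the 14 mm handle also read about 1 mm under. I did not measure the lever angle or the separate finger forces directly.
- **At rest:** joint speeds were near zero and the spring load on the hand was a steady 4 N or so.

Some checks disagreed:

- **T-bar top edge:** at the end it suggested only about 39 mm of draw. I put that down to the gripper's shadow on the T-bar, since the bottom edge (44–47 mm) and the hand's own travel (about 46–48 mm) agree with each other.
- **Cameras:** the two views differed by about 3 mm on the pin positions.
- **T-bar in the top view:** the arm hid it at the end, so the final alignment rests on the side view and the hand's travel. I estimate it is within about 2–3 mm.

I sent the arm nowhere near the tape roll, ink pad or stamp. I did not re-measure where they are.

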